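# Brace the drive unit in its jig and tighten its clamp knob

## Robot

A 6-joint arm with a two-finger parallel gripper is mounted at the origin on the work surface. World frame = base frame: x ahead of the robot, y to its left, z up, the work surface at z = 0. Lengths are in m, angles in rad, forces in N, time in s.
With the tool pointing down it reaches from about 0.25 to 0.8 m from the base axis. Payload 3.9 kg.
Tool frame: the origin (TCP) lies at the very end of the fingers, on their centre line; the grasp point (between the pads) lies 19 mm behind it; z points along the fingers, y is the line along which they close (so a half turn about z gives the same grasp; the last joint's range is limited). The gripper opens to 85 mm and grips with 20 to 120 N. Pads are 22 mm wide; open, the fingers measure 114 mm over their backs; the gripper's body (76 mm by 85 mm) begins 54 mm behind the grasp point. The pads swing forward as they close: fully open they stand 13 mm farther back than shut.
Start: joints at [1.34, 0.26, -0.138, 1.173, 0, 1.571], TCP at [0.12, 0.511, 0.231] pointing down, gripper open.
Joint ranges: [-2.78, 2.78], [-0.83, 1.72], [-1.28, 1.37], [-1.9, 2.12], [-1.57, 1.48], [-3.14, 3.14]. Speed limits (rad/s): [2.57, 2.57, 3.14, 3.14, 3.14, 3.14].

## Interface

Orientations are given as a 3x3 rotation matrix whose columns are the frame's x, y, z axes.
In Python, from plant import robot gives the robot as it stands. Calls block until the motion is done:
- robot.move_ptp(position, orientation): joint-space move of the TCP to a pose.
- robot.line_to(position, rotation=None, vel=0.15, stop_force=None): straight line of the TCP; rotation=None keeps the orientation; vel is the mean speed in m/s. With stop_force (N) it stops when the force on the tool has changed by that much, and returns True; else False.
- robot.set_joints(angles): joint-space move.
- robot.move_gripper(opening, effort=None): finger opening in m; effort is the grip in N (None keeps the last); returns when the fingers have stopped.
- robot.hold(seconds).
- robot.inverse_kinematics(position, orientation): joint angles nearest the present ones, or None.
- robot.read_state(): the state.
- robot.get_image(name): name is "scene" or "top" or "wrist"; returns a dict with "frame" (384x512x3 uint8, red, green, blue), "vertical_fov" (degrees; the focal length in pixels is half the picture's height over the tangent of half this angle, whatever the lens; pixels are square), "cx", "cy" (the principal point, pixels), "R" (3x3) and "t" (3): a world point X has camera coordinates R X + t; the wrist camera has in their place "hand_eye" (4x4, takes a point from camera to tool coordinates, whose origin is the TCP and whose axes are the flange's). Camera axes: x right, y down, z forward; pixel columns grow to the right and rows downward; lengths in m; the calibration is good to about 2 mm. A picture is of the moment at which its call begins: read the wrist's pose just before it. There is no depth.
A pose or a line that the arm cannot do raises robot.IKError and nothing moves.
- robot.hand_in(): hands the job in; it is judged then, once.
The state is a dict: "time": time; "joint_pos": joint angles; "joint_vel": joint speeds; "joint_efforts": joint torques, N m; "tcp_pos": TCP position; "orientation": TCP orientation; "wrist_force": force on the tool from outside, world axes, zero at the start; "torque": the same for the moment, N m; "width": finger opening in m; "gripper_force": force on a finger pad.
Only numpy, scipy, OpenCV 4.12 (cv2) and the standard library are available. Lean on these libraries where they do the work, as an engineer would, in place of code of your own. Each camera call takes 0.05 s, during which the arm holds its last target. There are 200 camera calls.

## Task

Take the long drive unit with the bar-shaped knob, keep it upright, and set it down in the middle of the jig between the two parallel cheeks, so that it cannot swivel. Then turn its knob clockwise (seen from above) fully home, and leave the unit sitting there.

Things in the scene. Friction and masses are not known exactly. Their poses are not given: they have to be found in the camera images.
- unit: Drive unit: bare aluminium box 100 mm (x) by 48 mm (y) on a round white foot 46 mm across, black clamp knob on top; 0.3 to 0.5 kg. Origin: centre of the foot's underside, z up. Box from 3 to 27 mm, knob's top at 69 mm above it. Loose on the bench, it swivels when its knob is turned. Not the shorter unit (66 mm) with a round cap.
- clamp_knob (a joint): Knob angle to the unit, rad: grows clockwise seen from above; starts loose at 0.1 to 0.5, hard stop (fully home) at 1.3. At 0 the bar lies along the unit's x. Friction about 0.15 N m; stays where left. In the jig the unit itself gives up to 0.15 rad (0.3 if set askew) before the cheeks hold it: turn that much further.
- clamp_knob_grip (a point): Grip point on the knob's axis (middle of the unit), 56 mm above the unit's underside. Black upright bar 42 mm long (this point's x), 14 mm thick (its y), 36 mm high; its top is 13 mm above this point and a 42 mm disc under it begins 23 mm below. The unit can be carried by the bar, and the knob turned in the same grip.
- jig: Fixed steel jig: plate 130 mm (x) by 112 mm (y), 8 mm thick, with two parallel cheeks 90 mm long along x, 62 mm apart inside, flared at the top, up to 36 mm high; ends open. Origin: centre of its underside, on the bench. The unit stands on the plate, long side along x, either way round. Not the plate with a round ring: there a unit still swivels.
Not all that is in view belongs to the job. What is shaped like the unit but blue or purple is not meant.

How it is judged:
By the outcome, as a careful person would: the job done as asked, in the order asked, and still so for the second after the job is handed in, with the robot touching nothing.
It also fails if it takes over 45 s, if anything falls off the work surface, if the arm or the gripper's body presses on something with over 40 N, if the wrist force passes 120 N, or if a joint passes its speed limit or range.

## Working session

There is one attempt and no reset: what is moved stays moved. The work goes in short steps, each a Python script; the robot and the scene stay as the last script left them, time stands still between calls to the robot, and variables do not carry over. Pictures are saved under pics/ and viewed, at most 10 in all, crops included, and the job is handed in when it is done.

```bash
ls; mkdir -p pics
cat > h.py <<'E'
import numpy as np, cv2
from plant import robot
def ray(im,u,v):
    f=im["frame"].shape[0]/2/np.tan(np.radians(im["vertical_fov"])/2)
    d=np.array([(u-im["cx"])/f,(v-im["cy"])/f,1.])
    R=np.array(im["R"]);t=np.array(im["t"])
    return -R.T@t,R.T@d
def onz(im,u,v,z):
    o,d=ray(im,u,v); return o+d*(z-o[2])/d[2]
def wristcam():
    s=robot.read_state(); im=robot.get_image("wrist")
    H=np.array(im["hand_eye"]); Rt=np.array(s["orientation"]); p=np.array(s["tcp_pos"])
    Rc=Rt@H[:3,:3]; tc=Rt@H[:3,3]+p
    im["R"]=Rc.T; im["t"]=-Rc.T@tc
    return im
def save(im,n,crop=None,s=1):
    f=im["frame"][:,:,::-1]
    if crop: f=f[crop[1]:crop[3],crop[0]:crop[2]]
    cv2.imwrite("pics/"+n,cv2.resize(f,None,fx=s,fy=s,interpolation=cv2.INTER_CUBIC))
def down(a):  # tool pointing down, tool x at angle a in the world
    c,s=np.cos(a),np.sin(a)
    return np.array([[c,s,0],[s,-c,0],[0,0,-1.]])
E
python3 - <<'E'
from h import *
for n in("scene","top"):
    im=robot.get_image(n); save(im,n+"0.png",s=1.5); print(n,im["vertical_fov"],im["cx"],im["cy"],-np.array(im["R"]).T@im["t"])
    np.save("pics/"+n,im,allow_pickle=True)
s=robot.read_state();print(s["time"],s["orientation"],s["wrist_force"])
E
```

```text
pics
scene 56.27092026497346 252.61826441493162 194.6530211964003 [ 1.01450935 -0.45435441  0.82982615]
top 49.534944318879944 249.90639234495316 192.2014533042002 [ 0.30261572 -0.08700312  1.06626017]
0.1 [[-9.73494306e-01  2.28710892e-01 -4.05113911e-04]
 [ 2.28711251e-01  9.73492785e-01 -1.72061496e-03]
 [ 8.52087901e-07 -1.76766297e-03 -9.99998438e-01]] [-0.54466514 -0.6391315   0.37578079]
```

View pics/scene0.png

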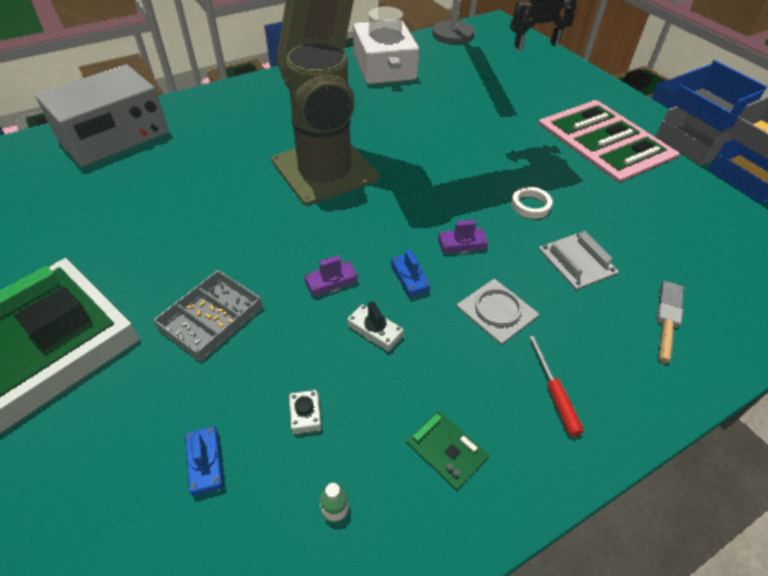

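View pics/top0.png

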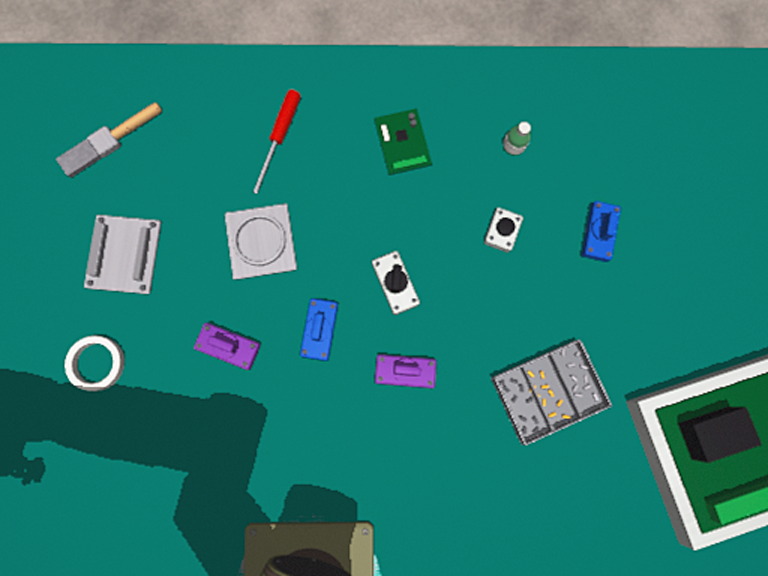

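Scene and top views, with pixels given in the 1.5x top picture:

- **Wanted unit:** bare/white long box with a black bar knob at (396,281).
- **Could be mistaken for it:** short unit with a round cap (503,229), blue ones (601,231) and (320,329), purple ones (227,345) and (406,370).
- **Jig:** plate with two cheeks at (123,254). The ring plate at (261,240) is not wanted.

I'll measure the unit and jig roughly from the top view, then look at each with the wrist camera.

```bash
cat >> h.py <<'E'
def rect(im,mask,z,seed):
    """min-area rect (world) of the mask blob nearest seed pixel, cast on plane z"""
    cs,_=cv2.findContours(mask.astype(np.uint8),cv2.RETR_EXTERNAL,cv2.CHAIN_APPROX_NONE)
    c=max((c for c in cs if cv2.contourArea(c)>100),key=lambda c:cv2.pointPolygonTest(c,seed,True))
    P=np.array([onz(im,*p[0],z)[:2] for p in c],np.float32)
    (x,y),(w,h),a=cv2.minAreaRect(P*1000)
    if w<h: w,h,a=h,w,a+90
    return np.array([x,y])/1000,(w,h),np.radians(a),cv2.boundingRect(c)
def light(im):
    hsv=cv2.cvtColor(im["frame"],cv2.COLOR_RGB2HSV); return (hsv[...,1]<60)&(hsv[...,2]>110)
E
python3 - <<'E'
from h import *
im=np.load("pics/top.npy",allow_pickle=True).item()
m=light(im)
u=rect(im,m,.027,(396/1.5,262/1.5)); print("unit",u)
j=rect(im,m,.008,(123/1.5,254/1.5)); print("jig",j)
p=onz(im,396/1.5,281/1.5,.05); print("knob",p)
print(robot.read_state()["joint_pos"])
robot.move_ptp([u[0][0]-.06,u[0][1],.26],down(np.pi))
w=wristcam(); save(w,"w1.png",s=1.5); np.save("pics/w1",w); print(robot.read_state()["time"],np.array(w["hand_eye"]).round(3))
E
```

```text
unit (array([ 0.49477698, -0.14342557]), (101.40441131591797, 48.65385818481445), np.float64(0.3930882694025256), (248, 167, 32, 43))
jig (array([0.54897943, 0.32631091]), (130.90162658691406, 112.9581298828125), np.float64(3.0438097673195172), (56, 143, 51, 53))
knob [ 0.49152216 -0.1437037   0.05      ]
[ 1.33999480e+00  2.60638219e-01 -1.39251878e-01  1.17267389e+00
  7.67442013e-07  1.57074844e+00]
2.725 [[ 0.001 -0.964 -0.267  0.068]
 [ 1.     0.001 -0.001 -0.   ]
 [ 0.001 -0.267  0.964 -0.144]
 [ 0.     0.     0.     1.   ]]
```

View pics/w1.png

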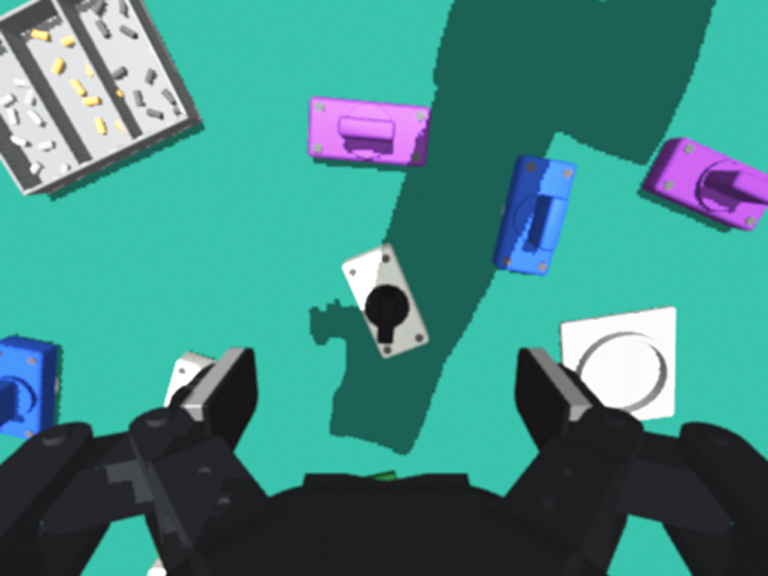

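The wrist view shows the long bare box with the black bar knob at (387,305), so this is the right unit. Next I'll go straight above it to get the box and bar angles without lean.

Run:
```python
from h import *
robot.move_ptp([.494+.068,-.1437,.19],down(np.pi))
w=wristcam(); np.save("pics/w2",w)
o=-w["R"].T@w["t"]; f=192/np.tan(np.radians(w["vertical_fov"])/2)
c=w["R"]@np.array([.494,-.1437,.03])+w["t"]; u,v=c[:2]/c[2]*f+[w["cx"],w["cy"]]; print("px",u,v,o)
x0,y0=int(u)-90,max(0,int(v)-90)
save(w,"w2.png",(x0,y0,x0+180,y0+180),3); print(x0,y0)
hsv=cv2.cvtColor(w["frame"],cv2.COLOR_RGB2HSV)
box=(hsv[...,1]<70)&(hsv[...,2]>50)
print("box",rect(w,box,.027,(float(u),float(v))))
dark=(hsv[...,2]<40); print("dark",rect(w,dark,.069,(float(u),float(v))))
```

```text
px 257.21851504997346 107.46654716280884 [ 0.49401085 -0.14372295  0.33334869]
167 17
box (array([ 0.49470682, -0.14327573]), (99.61923217773438, 48.154319763183594), np.float64(0.3929897657317063), (218, 52, 78, 109))
dark (array([ 0.49551712, -0.13792705]), (38.91261672973633, 23.471399307250977), np.float64(3.038973333621879), (249, 86, 29, 46))
```

View pics/w2.png

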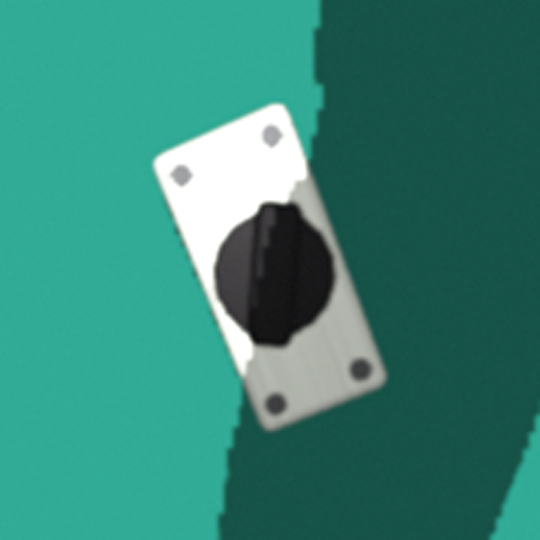

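Box centre is (0.4947, -0.1433) at 0.393 rad. The bar edges in the crop run (258,210)→(252,338) and (300,212)→(293,338), so the bar lies at -0.05 rad and q is about 0.44, within 0.1–0.5. Next I'll grasp it and carry it towards the jig.

Run:
```python
from h import *
w=np.load("pics/w2.npy",allow_pickle=True).item()
print("bar",onz(w,167+276/3,17+275/3,.069))
a=np.pi-.051; R=down(a); x,y=.4947,-.1433
robot.move_ptp([x,y,.12],R)
print("hit",robot.line_to([x,y,.038],vel=.08,stop_force=8))
robot.move_gripper(.0,effort=60)
s=robot.read_state();print(s["time"],s["width"],s["gripper_force"],s["tcp_pos"],s["wrist_force"],s["torque"],s["joint_pos"])
robot.line_to([x,y,.13],vel=.12)
s=robot.read_state();print(s["time"],s["width"],s["wrist_force"],s["torque"])
a2=a-.491
for da in(0,-.86,-1.3):
    print(da,robot.inverse_kinematics([.549,.3263,.13],down(a2+da)))
robot.move_ptp([.549-.0,.3263,.16],down(a2))
w=wristcam(); np.save("pics/w3",w); save(w,"w3.png",s=1.5)
print(robot.read_state()["time"])
```

```text
bar [ 0.49502162 -0.14212627  0.069     ]
hit False
5.7083 0.013226390808105797 61.344584226608276 [ 0.49474821 -0.14317597  0.03811207] [0.22965174 0.9355754  1.3378602 ] [ 0.15770348 -0.00271033  0.06315945] [-2.81865080e-01  4.05277716e-01 -4.79039003e-01  6.86410778e-01
  2.71615846e-04 -2.30989183e-01]
6.625 0.013208316992601592 [ 0.69786284  0.02057404 -3.696193  ] [-0.04656253  0.04346726 -0.01151374]
0 [ 0.53625722  0.50647858 -0.02381628  1.04050147  0.          1.07825722]
-0.86 [ 0.53625722  0.50647858 -0.02381628  1.04050147  0.          1.93825722]
-1.3 [ 0.53625722  0.50647858 -0.02381628  1.04050147  0.          2.37825722]
8.4
```

View pics/w3.png

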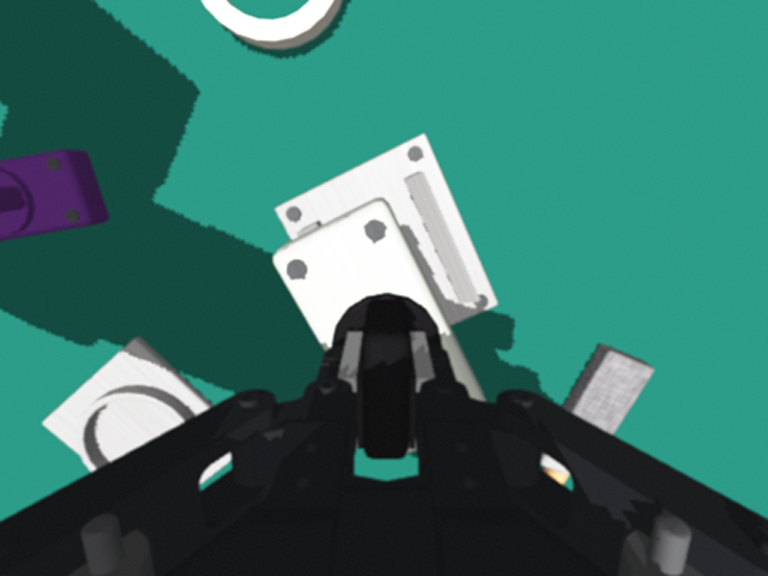

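The unit is held upright above the jig. Visible jig plate corners are (276,209), (424,135) and (497,303). The unit's box front edge runs (274,258)–(383,200), with its right side going down to about (452,325). I'll check these against the top-view jig pose.

Run:
```python
from h import *
w=np.load("pics/w3.npy",allow_pickle=True).item()
A,B,C=[onz(w,u/1.5,v/1.5,.008)[:2] for u,v in((276,209),(424,135),(497,303))]
e=(C-B);f=(B-A);print("len",np.linalg.norm(e),np.linalg.norm(f),"ang",np.arctan2(e[1],e[0]),np.arctan2(-f[0],f[1]),"ctr",(A+C)/2)
D,E=[onz(w,u/1.5,v/1.5,.149)[:2] for u,v in((274,258),(385,198))]; F=onz(w,450/1.5,323/1.5,.149)[:2]
g=E-D; h=F-E; print("unit w",np.linalg.norm(g),"ang",np.arctan2(-g[0],g[1]),np.arctan2(h[1],h[0]),"front mid",(D+E)/2)
```

```text
len 0.12715900426803256 0.10994221409189903 ang -0.09358808353385115 -0.09464312205689068 ctr [0.54854957 0.32801967]
unit w 0.045924994309046285 ang -0.052605798378298006 -0.05709487116994524 front mid [0.50076281 0.3297506 ]
```

Jig pose is confirmed: centre (0.549, 0.327), angle -0.095. The unit is 0.04 rad off, so I'll correct that, lower it and turn in the same grip.

Run:
```python
from h import *
a2=np.pi-.051-.491-.04
robot.move_ptp([.549,.327,.1],down(a2))
print("hit",robot.line_to([.549,.327,.0445],vel=.05,stop_force=6))
s=robot.read_state();print(s["time"],s["tcp_pos"],s["wrist_force"],s["torque"])
if abs(s["tcp_pos"][2]-.046)<.003:
    robot.move_gripper(0,effort=90)
    t0=np.array(robot.read_state()["torque"])[2]
    j=np.array(s["joint_pos"]); n=0
    while n<28:
        n+=1; j[5]+=.05; robot.set_joints(j); s=robot.read_state()
        t=s["torque"][2]-t0
        print(n,round(n*.05,2),round(s["joint_pos"][5],3),round(t,3),np.round(s["wrist_force"],1),round(s["width"],4),round(s["time"],2))
        if abs(t)>.5: break
```

```text
hit True
9.75 [0.54847132 0.3267555  0.0460719 ] [-0.68154509 -0.43775017  5.71556251] [-0.07226261  0.09330013  0.03441118]
1 0.05 1.168 -0.003 [-0.2 -0.6 -0.1] 0.0128 10.22
2 0.1 1.217 -0.017 [ 0.1  0.4 -0.3] 0.0125 10.47
3 0.15 1.267 0.02 [ 0.8 -0.  -0.4] 0.0126 10.72
4 0.2 1.317 0.046 [ 0.9 -0.5  0.3] 0.0124 10.97
5 0.25 1.367 -0.003 [ 1.2  0.5 -0.7] 0.0127 11.22
6 0.3 1.417 0.022 [1.8 0.8 0.1] 0.0127 11.47
7 0.35 1.467 0.001 [1.2 0.  0.7] 0.0123 11.72
8 0.4 1.517 0.037 [1.3 2.  1.3] 0.013 11.97
9 0.45 1.567 -0.007 [1.7 1.3 1. ] 0.0125 12.22
10 0.5 1.617 -0.042 [0.8 1.1 2. ] 0.0125 12.47
11 0.55 1.667 -0.046 [0.3 1.5 2.1] 0.0127 12.72
12 0.6 1.717 -0.054 [-0.6  1.3  3. ] 0.0128 12.97
13 0.65 1.767 -0.016 [-0.7  1.6  3.4] 0.0126 13.22
14 0.7 1.817 -0.052 [ 0.7 -0.1  2.8] 0.0128 13.47
15 0.75 1.867 -0.04 [-0.5  1.1  4.3] 0.0129 13.72
16 0.8 1.917 -0.057 [0.1 1.6 4.3] 0.0127 13.97
17 0.85 1.967 -0.065 [-0.3  0.4  4.5] 0.0129 14.22
18 0.9 2.017 -0.048 [-0.6  0.9  4.6] 0.0127 14.47
19 0.95 2.067 0.12 [1.8 3.  2.5] 0.0125 14.72
20 1.0 2.116 0.856 [3.5 3.9 0.9] 0.0125 14.97
```

The torque jumped at about 0.95–1.0 rad, where the stop is expected (0.86 plus up to 0.15 give). I'll push a little further, release, rise straight up and check.

Run:
```python
from h import *
j=np.array(robot.read_state()["joint_pos"]); j[5]+=.03; robot.set_joints(j); robot.hold(.2); print(robot.read_state()["torque"][2])
robot.move_gripper(.04); p=robot.read_state()["tcp_pos"]
robot.line_to([p[0],p[1],.15],vel=.12)
robot.move_ptp([.549+.068,.327,.19],down(np.pi))
w=wristcam(); np.save("pics/w4",w)
f=192/np.tan(np.radians(w["vertical_fov"])/2)
c=w["R"]@np.array([.549,.327,.03])+w["t"]; u,v=c[:2]/c[2]*f+[w["cx"],w["cy"]]
x0,y0=int(u)-90,max(0,int(v)-90); save(w,"w4.png",(x0,y0,x0+180,y0+180),3.3); print(u,v,x0,y0,robot.read_state()["time"])
```

```text
1.6185418361939758
257.9155685405634 107.01283158548026 167 17 18.325
```

View pics/w4.png

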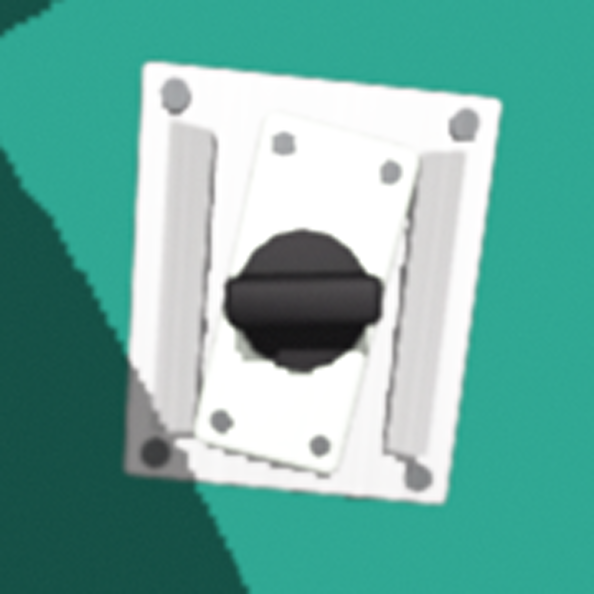

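The picture shows the unit between the cheeks with its centre at about (305,295), against the plate centre at (305,284), so it is about 3 mm off. It has swivelled about 0.14 rad until the cheeks hold it. The bar lies at about -1.545 rad and the unit at about -0.235, so q is about 1.31, which is fully home. Nothing is touching it, so I'll hand in.

```bash
python3 -c "
from h import *
print(robot.hand_in())"
```

```text
the job is handed in; nothing more can be done
None
```

The long drive unit stands upright in the jig between the two cheeks, about 3 mm off centre, with its knob turned clockwise to the hard stop; handed in at about 18 s with the robot clear.

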